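# Tug the fittings chest's cover, free its catch if caught, hold it open

## Robot

A 6-joint arm with a two-finger parallel gripper is mounted at the origin on the work surface. World frame = base frame: x ahead of the robot, y to its left, z up, the work surface at z = 0. Lengths are in m, angles in rad, forces in N, time in s.
With the tool pointing down it reaches from about 0.3 to 1 m from the base axis. Payload 5.1 kg.
Tool frame: the origin (TCP) lies between the finger pads; the fingertips stand 11 mm ahead of it and the grasp point (between the pads) lies 8 mm behind it; z points along the fingers, y is the direction in which the jaws open and shut (so a half turn about z gives the same grasp; the last joint's range is limited). The gripper opens to 95 mm and grips with 3 to 60 N. Pads are 20 mm wide; open, the fingers measure 119 mm over their backs; the gripper's body (75 mm by 180 mm) begins 59 mm behind the grasp point.
Start: joints at [1.178, 0.124, 1.65, -0, 1.367, -0.083], TCP at [0.198, 0.619, 0.226] pointing down, gripper open.
Joint ranges: [-2.61, 2.61], [-1.02, 2.33], [0.03, 2.71], [-1.35, 4.49], [0.32, 2.68], [-2.91, 2.91]. Speed limits (rad/s): [2.57, 2.57, 3.14, 3.14, 3.14, 3.14].

## Interface

Orientations are given as a unit quaternion [x, y, z, w].
In Python, from rig import env gives the robot as it stands. The module is installed in compiled form; this text tells all that it offers.
- The arm moves only by the tool drive_tool, never from a script. Its argument "motion" is a list of rows, each an object of numbers: "dx", "dy", "dz": the shift along the tool's x, y, z in cm; "twist": the turn about the tool's z in degrees; "hand": the finger opening in cm, from 0 to 9.51. A call has exactly 10 rows; each row shifts and turns the commanded pose from where the row before left it, along the tool's axes as they then stand; what a row does not reach is not made up. A row lasts 1/12 s, in which the tool goes at most 41.7 mm and 7.16 degrees, less where a joint would pass 70% of its speed; a pose out of reach is approached as far as the arm can. A call is refused whole if a number of a shift passes 4.17 or a number of a turn 7.16, either way. A call with a gripper value outside its range is refused whole. The fingers move at their own pace and stop on an object; "squeeze" is the grip in N (left out, the last holds). Time passes only in rows, so rows that do not move let the fingers close, or fill a call up. It gives the time, the measured TCP pose, the force and the opening at its end, in the units of the state.
- env.observe(): the state, without advancing time (a new reading comes with each control period).
- env.camera(name): name is "scene" or "side" or "wrist"; returns a dict with "frame" (480x640x3 uint8, blue, green, red), "fx", "fy", "cx", "cy" (pixels), "rvec" (rotation vector, rad) and "tvec" (3), from world to camera coordinates, as OpenCV has them. Camera axes: x right, y down, z forward; pixel columns grow to the right and rows downward; lengths in m; the calibration is good to about 2 mm. A picture is of the moment at which its call begins. There is no depth.
- env.finish_job(): hands the job in, once; it reports no verdict.
Trained networks look in a picture, given as the dict that the camera call returned (one of the last four; its "shot" number tells which), for a name from the list of things; names that differ only in an ending like _2 or _b are one class to them, and where a whole thing is asked for, a point or a joint stands for the part that bears it (a point fixed in the world has none). Each returns a list of dicts, best first, with "conf" (0 to 1); they miss things now and then, are a little off and sometimes report something else, mostly with a low value. They report only what shows in the picture. A call takes as long as a camera call.
- env.recognise(target, picture): "point" ([column, row] in pixels, amid what is visible of it).
The state is a dict: "t": time; "q": joint angles; "dq": joint speeds; "joint_efforts": joint torques, N m; "tcp_pos": TCP position; "orientation": TCP orientation; "contact_force": force on the tool from outside, world axes, zero at the start; "moment": the same for the moment, N m; "opening": finger opening in m.
Only numpy, scipy, OpenCV 4.12 (cv2) and the standard library are available. Lean on these libraries where they do the work, as an engineer would, in place of code of your own. Each camera call takes 0.05 s, during which the arm holds its last target.

## Task

Hold the cover of the green fittings chest open so that someone can reach in. Nothing outside shows whether it is caught, so before moving the sliding catch tug the cover up by its bar handle; if it stops after a few millimetres, push the catch's knob all the way to the other end of its track and lift again. Raise the cover to about 60 degrees and finish still holding it there with the gripper (it falls shut if let go), leaving the bin, coupling and wrench beside the chest where they are.

Things in the scene. Friction and masses are not known exactly. Their poses are not given: they have to be found in the camera images.
- case: the fixed green sheet-steel fittings chest, 270 mm (x) by 240 mm (y) by 130 mm high; origin at the centre of its underside on the table, x axis from its front (robot side) to the hinge side, y to the left, z up. The front 85 mm of its top is a fixed deck (top 130 mm up) that carries the sliding catch; the grey hinged cover (173 by 234 mm, 6 mm thick, lying on the rim) closes the rest. It turns about z between starts by up to 0.35 rad
- hinge (a point): point on the cover's hinge axis, mid-width, at chest x = +128 mm, 130 mm up; the axis runs along the chest's y
- lid (a joint): angle of the cover in rad: 0 shut, grows as its front edge rises, stop at 1.4; it weighs 0.4 to 0.75 kg and always falls shut when let go. If the catch holds it, it lifts only about 0.04 rad (6 mm at the handle) and then stops; a hard pull (over 50 N) bends it to 0.12 rad at most and does not free it. If not caught, it lifts freely
- handle (a point): centre of the cover's handle: a round steel bar 12 mm thick and 110 mm long along the chest's y, its centre 40 mm above the cover's top face, carried on a 10 mm post near each end (88 mm clear between them); the point moves with the cover: with it shut, 143 mm before the hinge axis and 46 mm above it (axes turn with the cover). The bar is free to turn between gripping fingers; open space on both sides of it, 80 mm to the catch knob
- catch (a joint): position of the sliding catch in m: 0 at the chest's right end of its track (where it starts, within 2 mm), 0.026 at the left end (towards the chest's +y); it slides with about 3 N of friction and stays where it is left. The tongue is hidden inside and may lie either way: in some starts the catch holds the cover at 0 and frees it at 0.026, in the others it is free at 0 and holds at 0.026. Which one is not shown
- knob (a point): centre of the catch's black knob, a block 18 mm (x) by 16 mm (y) by 26 mm high, its centre 16 mm above the deck, at chest x = -95 mm; it slides along the chest's y, with at least 80 mm of free deck on either side
- pickbin: loose red open picking bin, 120 by 90 by 60 mm, on the table to the left of the chest; origin at the centre of its underside; leave it
- coupling: loose brass pipe coupling, a ring 40 mm across and 36 mm high, standing on the table to the right of the chest; leave it
- wrench: loose steel wrench, 150 mm long, lying on the table to the right of the chest; leave it

How it is judged:
On the way, in this order (a step that is already met when the one before it is completed fails the run):
1. the cover is tugged up by its play or further while the catch is still where it started (value of joint lid above 0.02 rad and value of joint catch below 0.006 m), for 0.1 s.
2. the cover is lifted past the catch (value of joint lid above 0.3 rad), for 0.1 s.
At the end, for the whole second after the job is handed in: The cover is held still between 0.85 and 1.3 rad (49 to 74 degrees) with the fingers bearing on it (over 0.5 N); the catch is within 6 mm of its starting end or beyond 20 mm of its 26 mm travel; bin, coupling and wrench are within 30 mm of where they started (value of joint lid between 0.85 and 1.3 rad and velocity of joint lid between -0.1 and 0.1 rad/s and contact force between the fingers and lid above 0.5 N and (value of joint catch below 0.006 m or value of joint catch above 0.02 m) and distance of each of pickbin, coupling, wrench from where it was at the start of the episode below 0.03 m); the arm keeps its last pose, push and grip.
It fails at once if the bin, the coupling or the wrench is shoved more than 30 mm or tipped (distance of any of pickbin, coupling, wrench from where it was at the start of the episode above 0.03 m or angle between any of pickbin, coupling's own z axis and vertical above 0.5 rad).
It also fails if it takes over 61 s, if anything falls off the work surface, if the arm or the gripper's body presses on something with over 40 N, if the wrist force passes 120 N, or if a joint passes its speed limit or range.

## Working session

There is one attempt and no reset: what is moved stays moved. The work goes in short steps, Python scripts to look and compute and a tool call to move; the robot and the scene stay as the last step left them, time stands still between calls to the robot, and variables do not carry over. Pictures are saved under pics/ and viewed, and the job is handed in when it is done.

Besides the shell and the picture viewer there is one more tool, called after ">>>" as name(argument=value, ...), one argument or row to a line, values as JSON. drive_tool: Moves the arm, as the interface text tells. Its arguments: {"type":"object","properties":{"motion":{"type":"array"},"squeeze":{"type":"number"}},"required":["motion"]}

```bash
mkdir -p pics
python3 - <<'E'
from rig import env
import cv2,json
s=env.observe();print(s)
for n in ["scene","side","wrist"]:
    p=env.camera(n);cv2.imwrite(f"pics/a_{n}.png",p["frame"]);print(n,p["fx"],p["cx"],p["cy"],p["rvec"],p["tvec"])
    for t in ["handle","knob","case","pickbin","coupling","wrench"]:
        print(t,[(r["point"],round(r["conf"],2)) for r in env.recognise(t,p)[:2]])
E
```

```text
{'t': 0.0, 'q': array([ 1.17838476e+00,  1.24550194e-01,  1.65167300e+00, -4.18384559e-05,
        1.36749861e+00, -8.25737064e-02]), 'dq': array([-0.00281297, -0.00210271,  0.00021474, -0.00070141,  0.00090031,
        0.00099828]), 'joint_efforts': array([ 2.80758422e-04, -4.17635179e+01, -3.59915757e+01,  7.73252430e-02,
        4.95356158e-02, -1.63289283e-04]), 'tcp_pos': array([0.19797118, 0.61846436, 0.22435845]), 'orientation': array([ 1.54295720e-01,  9.88024138e-01, -1.03950891e-03, -2.30548886e-04]), 'contact_force': array([-0.23319926, -1.16197335,  0.00649398]), 'moment': array([-0.02876287, -0.03535663,  0.00674106]), 'opening': 0.0949165516085688}
scene 468.75746340940015 316.5396974401262 233.6706377244981 [ 1.77129094  1.37600171 -0.71455852] [-0.19172293 -0.22057108  1.27485704]
handle [([371.9, 225.7], 0.68)]
knob [([322.9, 179.5], 0.59)]
case [([362.0, 248.2], 0.61)]
pickbin [([474.1, 228.3], 0.62)]
coupling [([237.3, 278.3], 0.66)]
wrench [([260.9, 346.5], 0.56), ([369.9, 227.1], 0.53)]
side 484.31536097093107 324.45874786225454 242.0434465334907 [ 1.16397402  2.28476331 -1.00751501] [ 0.29588016 -0.22217496  1.41659106]
handle [([351.5, 277.2], 0.65)]
knob [([362.1, 228.1], 0.5)]
case [([349.0, 289.9], 0.7)]
pickbin [([454.2, 333.5], 0.68), ([363.1, 228.6], 0.46)]
coupling [([274.5, 257.3], 0.88)]
wrench [([237.3, 305.5], 0.96)]
wrist 384.14364883644936 305.41030967246087 242.02073629287932 [-2.33697201 -1.70528431 -0.25414738] [-0.64999309 -0.03337352  0.39142729]
handle []
knob []
case []
pickbin []
coupling []
wrench []
```

View pics/a_scene.png

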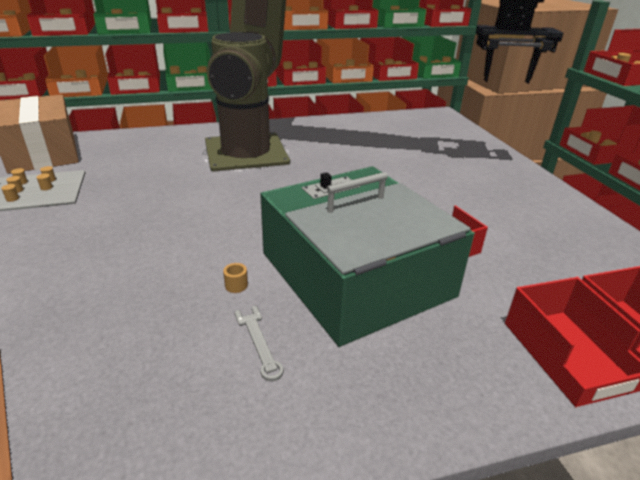

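View pics/a_side.png

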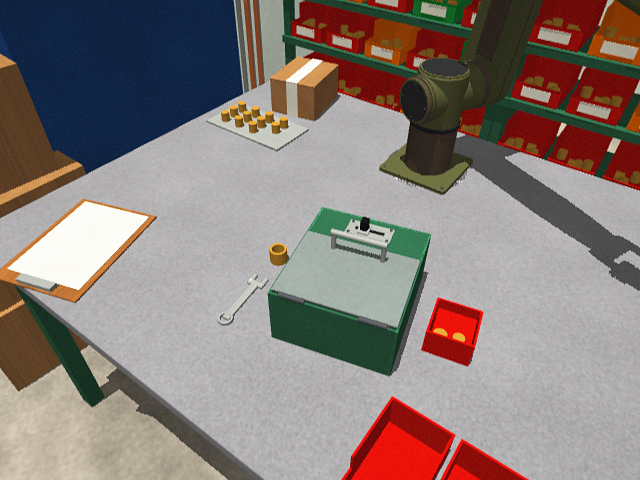

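```bash
cat > h.py <<'E'
import numpy as np,cv2
def KP(p):
    K=np.array([[p["fx"],0,p["cx"]],[0,p["fy"],p["cy"]],[0,0,1.]])
    R=cv2.Rodrigues(np.array(p["rvec"],float))[0];return K,R,np.array(p["tvec"],float).reshape(3)
def tri(ps,uvs):
    Ps=[];x=[]
    for p,uv in zip(ps,uvs):
        K,R,t=KP(p);Ps.append(K@np.c_[R,t]);x.append(np.array(uv,float).reshape(2,1))
    X=cv2.triangulatePoints(Ps[0],Ps[1],x[0],x[1])[:,0];X=X[:3]/X[3]
    return X,[ (proj(p,X)-np.array(uv)).round(1) for p,uv in zip(ps,uvs)]
def proj(p,X):
    K,R,t=KP(p);return cv2.projectPoints(np.array(X,float).reshape(-1,1,3),R,t,K,None)[0].reshape(-1,2).squeeze()
E
python3 - <<'E'
from rig import env
from h import *
a=env.camera("scene");b=env.camera("side")
for t in ["handle","knob","coupling","pickbin"]:
    print(t,tri([a,b],[env.recognise(t,p)[0]["point"] for p in (a,b)]))
E
```

```text
handle (array([0.60299556, 0.12733135, 0.11821094]), [array([1.7, 3. ]), array([ 0.2, -2.7])])
knob (array([0.48165917, 0.07958245, 0.13882656]), [array([0.8, 1.5]), array([ 0. , -1.4])])
coupling (array([ 0.55868156, -0.09410644,  0.01139583]), [array([2. , 3.4]), array([ 0.1, -2.7])])
pickbin (array([0.57956661, 0.33528797, 0.07807598]), [array([-0.6, -1.1]), array([-0.2,  1.2])])
```

The scene view shows the handle bar from about (328,188) to (388,177) and the knob at (325,180). In the side view the bar is near (332,234)–(386,250) and the knob near (364,225). The network's handle point is below the bar, so I'll zoom in to get accurate corners.

Run:
```python
import cv2
a=cv2.imread("pics/a_scene.png")[160:280,250:410];cv2.imwrite("pics/c1.png",cv2.resize(a,None,fx=5,fy=5,interpolation=cv2.INTER_CUBIC))
a=cv2.imread("pics/a_side.png")[200:320,290:450];cv2.imwrite("pics/c2.png",cv2.resize(a,None,fx=5,fy=5,interpolation=cv2.INTER_CUBIC))
```

```text
(no output)
```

View pics/c1.png

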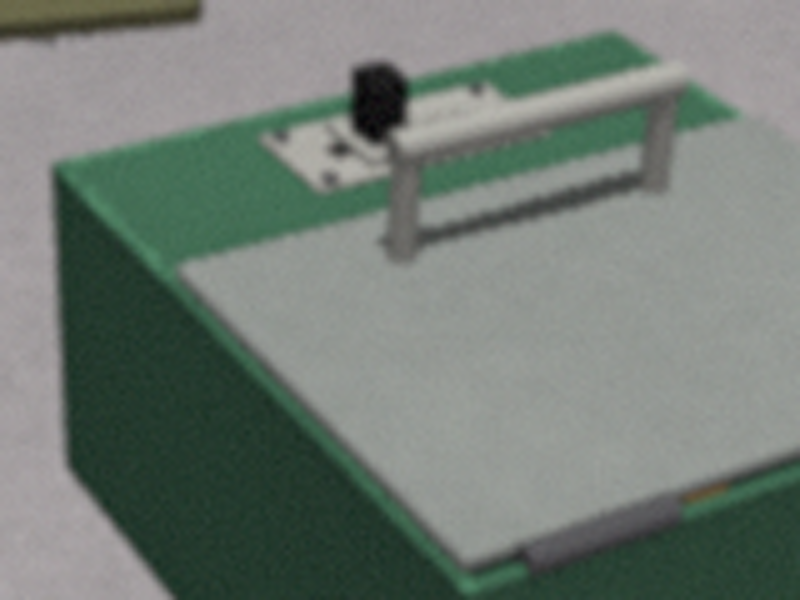

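View pics/c2.png

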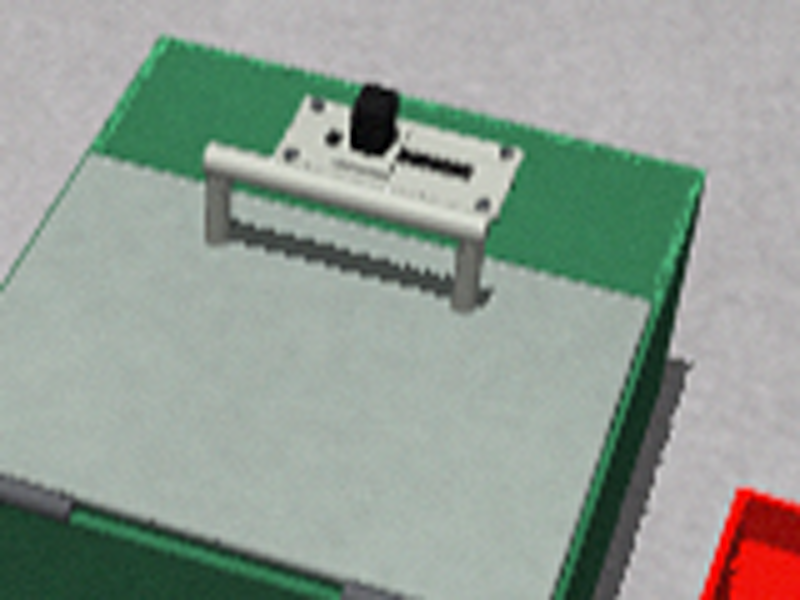

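Run:
```python
from rig import env
from h import *
from scipy.optimize import least_squares
a=env.camera("scene");b=env.camera("side")
S={'fr':((261,193.6),(322.4,207.6),(-.135,-.12,.13)),'fl':((374,166.6),(430.6,234.4),(-.135,.12,.13)),
'br':((343.6,278),None,(.135,-.12,.13)),
'hr':((328.6,188.6),(331.8,231.6),(-.015,-.055,.176)),'hl':((387,174.8),(387.2,246),(-.015,.055,.176)),
'kn':((325.8,180.6),(364.6,223.8),(-.095,None,.146))}
for k,(u,v,m) in S.items():
    if v: print(k,tri([a,b],[u,v]))
def W(m,q): 
    c,s=np.cos(q[2]),np.sin(q[2]);return np.array([q[0]+c*m[0]-s*m[1],q[1]+s*m[0]+c*m[1],m[2]+q[4]])
def f(q):
    r=[]
    for u,v,m in S.values():
        m=(m[0],q[3] if m[1] is None else m[1],m[2])
        for p,uv in((a,u),(b,v)):
            if uv: r+=list(proj(p,W(m,q))-uv)
    return np.array(r)
r=least_squares(f,[.57,.1,.2,0,0]);print(r.x,r.fun.round(1))
np.save("q.npy",r.x);q=r.x
for n,m in(("handle",(-.015,0,.176)),("knob",(-.095,q[3],.146)),("hinge",(.128,0,.13))):print(n,W(m,q))
from scipy.spatial.transform import Rotation as R
print(R.from_quat(env.observe()["orientation"]).as_matrix())
```

```text
fr (array([ 0.47383568, -0.03241079,  0.12741835]), [array([0.1, 0.1]), array([-0. , -0.1])])
fl (array([0.41662599, 0.19922255, 0.13002448]), [array([0., 0.]), array([ 0., -0.])])
hr (array([0.57259589, 0.06024297, 0.17611519]), [array([0.6, 1. ]), array([ 0. , -0.9])])
hl (array([0.54802241, 0.16753732, 0.17799756]), [array([0.2, 0.4]), array([ 0. , -0.4])])
kn (array([0.48468312, 0.08139812, 0.14557552]), [array([0.1, 0.2]), array([ 0. , -0.2])])
[ 5.74576525e-01  1.17326306e-01  2.51062959e-01 -1.26954885e-02
  7.34383085e-05] [-0.  -1.3  0.1 -1.1 -0.1 -0.6  0.9 -0.6  0.2  0.8  0.8  1.4 -0.3 -0.5
 -0.6  1.1  0.  -0.2  0.3  0.2 -0.2 -0.1]
handle [0.56004679 0.1135998  0.17607344]
knob [0.48570887 0.08142763 0.14607344]
hinge [0.69856358 0.14912582 0.13007344]
[[-9.52393144e-01  3.04872594e-01 -2.92983057e-05]
 [ 3.04872595e-01  9.52393144e-01 -3.16758104e-05]
 [ 1.82464189e-05 -3.91000752e-05 -9.99999999e-01]]
```

The fit agrees with the given sizes to about 1 px, and the handle comes out 176 mm up as it should. Next I'll move above the handle with the tool pointing down, then twist to line up the jaws.

>>> drive_tool(
  motion=[
    {"dx": -2.5, "dy": -1.85, "hand": 9.0},
    {"dx": -2.5, "dy": -1.85},
    {"dx": -2.5, "dy": -1.85},
    {"dx": -2.5, "dy": -1.85},
    {"dx": -2.5, "dy": -1.85},
    {"dx": -2.5, "dy": -1.85},
    {"dx": -2.5, "dy": -1.85},
    {"dx": -2.5, "dy": -1.85},
    {"dx": -2.5, "dy": -1.85},
    {"dx": -2.5, "dy": -1.85},
  ],
)

```text
schema error: expected keys dx, dy, dz, twist, hand
```

>>> drive_tool(
  motion=[
    {"dx": -2.5, "dy": -1.85, "hand": 7.0},
    {"dx": -2.5, "dy": -1.85},
    {"dx": -2.5, "dy": -1.85},
    {"dx": -2.5, "dy": -1.85},
    {"dx": -2.5, "dy": -1.85},
    {"dx": -2.5, "dy": -1.85},
    {"dx": -2.5, "dy": -1.85},
    {"dx": -2.5, "dy": -1.85},
    {"dx": -2.5, "dy": -1.85},
    {"dx": -2.5, "dy": -1.85},
  ],
)

```text
schema error: expected keys dx, dy, dz, twist, hand
```

>>> drive_tool(
  motion=[
    {"twist": 6},
    {"twist": 6},
    {"twist": 6},
    {"twist": 6},
    {"twist": 6},
    {"twist": 6},
    {"twist": 6},
    {"twist": 6},
    {"twist": 6},
    {"twist": 4},
  ],
)

```text
schema error: expected keys dx, dy, dz, twist, hand
```

```bash
cat >> h.py <<'E'
def totool(env,target,yaw):
    from scipy.spatial.transform import Rotation as R
    s=env.observe();M=R.from_quat(s["orientation"]).as_matrix()
    ang=np.degrees(np.arctan2(M[1,1],M[0,1]))
    return dict(t=round(s["t"],2),tcp=s["tcp_pos"].round(4),move_cm=(100*M.T@(np.array(target)-s["tcp_pos"])).round(2),twist=round((ang-np.degrees(yaw)+90)%180-90,2),F=s["contact_force"].round(1),open=round(s["opening"]*1000,1),Mz=M[:,2].round(3))
E
python3 - <<'E'
from rig import env
from h import *
q=np.load("q.npy");print(totool(env,(.5600,.1136,.168),q[2]))
p=env.camera("wrist");im=p["frame"].copy()
for pt in [(.5600,.1136,.176),(.4857,.0814,.146)]:
    cv2.circle(im,tuple(int(v) for v in proj(p,pt)),4,(255,0,255),1)
cv2.imwrite("pics/w1.png",im)
E
```

```text
{'t': 1.65, 'tcp': array([0.1982, 0.619 , 0.2257]), 'move_cm': array([-49.87, -37.11,   5.77]), 'twist': np.float64(57.86), 'F': array([0.2, 0.1, 0.6]), 'open': 94.9, 'Mz': array([-0., -0., -1.])}
```

View pics/w1.png

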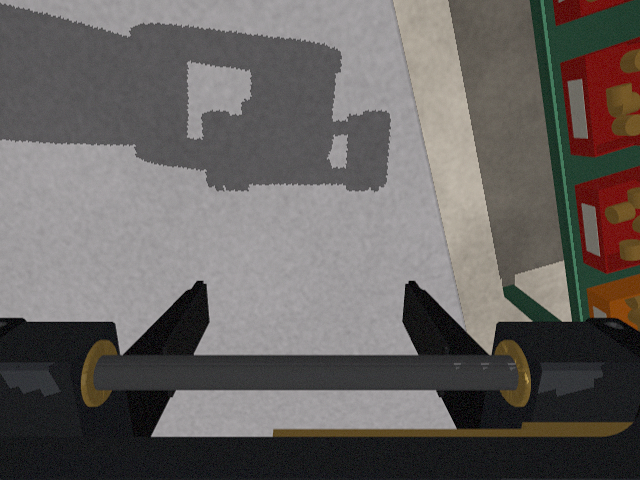

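Every row needs all five keys, so all three calls were refused and nothing moved. Repeating with full rows.

>>> drive_tool(
  motion=[
    {"dx": -2.5, "dy": -1.85, "dz": 0, "twist": 0, "hand": 7},
    {"dx": -2.5, "dy": -1.85, "dz": 0, "twist": 0, "hand": 7},
    {"dx": -2.5, "dy": -1.85, "dz": 0, "twist": 0, "hand": 7},
    {"dx": -2.5, "dy": -1.85, "dz": 0, "twist": 0, "hand": 7},
    {"dx": -2.5, "dy": -1.85, "dz": 0, "twist": 0, "hand": 7},
    {"dx": -2.5, "dy": -1.85, "dz": 0, "twist": 0, "hand": 7},
    {"dx": -2.5, "dy": -1.85, "dz": 0, "twist": 0, "hand": 7},
    {"dx": -2.5, "dy": -1.85, "dz": 0, "twist": 0, "hand": 7},
    {"dx": -2.5, "dy": -1.85, "dz": 0, "twist": 0, "hand": 7},
    {"dx": -2.5, "dy": -1.85, "dz": 0, "twist": 0, "hand": 7},
  ],
)

```text
t: 2.53
tcp_pos: [0.3805, 0.3654, 0.2259]
orientation: [0.154, 0.988, 0.0, 0.0]
contact_force: [0.3, -0.5, 0.5]
opening: 0.0699
```

>>> drive_tool(
  motion=[
    {"dx": -2.5, "dy": -1.85, "dz": 0, "twist": 0, "hand": 7},
    {"dx": -2.5, "dy": -1.85, "dz": 0, "twist": 0, "hand": 7},
    {"dx": -2.5, "dy": -1.85, "dz": 0, "twist": 0, "hand": 7},
    {"dx": -2.5, "dy": -1.85, "dz": 0, "twist": 0, "hand": 7},
    {"dx": -2.5, "dy": -1.85, "dz": 0, "twist": 0, "hand": 7},
    {"dx": -2.5, "dy": -1.85, "dz": 0, "twist": 0, "hand": 7},
    {"dx": -2.5, "dy": -1.85, "dz": 0, "twist": 0, "hand": 7},
    {"dx": -2.5, "dy": -1.85, "dz": 0, "twist": 0, "hand": 7},
    {"dx": -2.5, "dy": -1.85, "dz": 0, "twist": 0, "hand": 7},
    {"dx": -2.5, "dy": -1.85, "dz": 0, "twist": 0, "hand": 7},
  ],
)

```text
t: 3.37
tcp_pos: [0.5623, 0.1128, 0.2258]
orientation: [0.154, 0.988, 0.0, 0.0]
contact_force: [0.8, -0.8, 0.0]
opening: 0.07
```

>>> drive_tool(
  motion=[
    {"dx": 0, "dy": 0, "dz": 0, "twist": 6, "hand": 7},
    {"dx": 0, "dy": 0, "dz": 0, "twist": 6, "hand": 7},
    {"dx": 0, "dy": 0, "dz": 0, "twist": 6, "hand": 7},
    {"dx": 0, "dy": 0, "dz": 0, "twist": 6, "hand": 7},
    {"dx": 0, "dy": 0, "dz": 0, "twist": 6, "hand": 7},
    {"dx": 0, "dy": 0, "dz": 0, "twist": 6, "hand": 7},
    {"dx": 0, "dy": 0, "dz": 0, "twist": 6, "hand": 7},
    {"dx": 0, "dy": 0, "dz": 0, "twist": 6, "hand": 7},
    {"dx": 0, "dy": 0, "dz": 0, "twist": 6, "hand": 7},
    {"dx": 0, "dy": 0, "dz": 0, "twist": 4, "hand": 7},
  ],
)

```text
t: 4.2
tcp_pos: [0.5616, 0.1142, 0.2257]
orientation: [0.616, 0.788, 0.0, 0.0]
contact_force: [-0.1, -0.6, 0.7]
opening: 0.07
```

Run:
```python
from rig import env
from h import *
q=np.load("q.npy");print(totool(env,(.5600,.1136,.168),q[2]))
p=env.camera("wrist");im=p["frame"].copy()
for pt in [(.5600,.1136,.176),(.4857,.0814,.146)]:
    cv2.circle(im,tuple(int(v) for v in proj(p,pt)),4,(255,0,255),1)
cv2.imwrite("pics/w2.png",im)
```

```text
{'t': 4.2, 'tcp': array([0.5616, 0.1142, 0.2257]), 'move_cm': array([-0.02, -0.17,  5.77]), 'twist': np.float64(-0.4), 'F': array([-0.1, -0.6,  0.7]), 'open': 70.0, 'Mz': array([ 0., -0., -1.])}
```

View pics/w2.png

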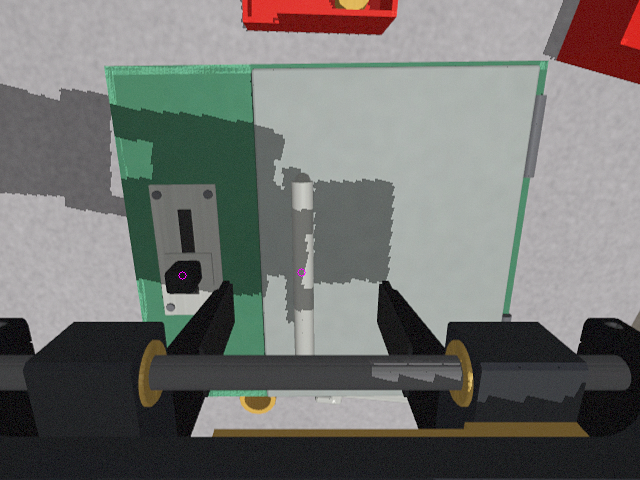

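The fitted handle point sits on the bar at (301,271) and the knob point on the knob at (182,275), with the bar parallel to the pads. Descending and closing.

>>> drive_tool(
  motion=[
    {"dx": 0, "dy": -0.15, "dz": 1, "twist": 0, "hand": 7},
    {"dx": 0, "dy": 0, "dz": 1, "twist": 0, "hand": 7},
    {"dx": 0, "dy": 0, "dz": 1, "twist": 0, "hand": 7},
    {"dx": 0, "dy": 0, "dz": 1, "twist": 0, "hand": 7},
    {"dx": 0, "dy": 0, "dz": 1, "twist": 0, "hand": 6},
    {"dx": 0, "dy": 0, "dz": 0.75, "twist": 0, "hand": 5},
    {"dx": 0, "dy": 0, "dz": 0, "twist": 0, "hand": 4},
    {"dx": 0, "dy": 0, "dz": 0, "twist": 0, "hand": 3},
    {"dx": 0, "dy": 0, "dz": 0, "twist": 0, "hand": 2},
    {"dx": 0, "dy": 0, "dz": 0, "twist": 0, "hand": 1},
  ],
  squeeze=30,
)

```text
t: 5.08
tcp_pos: [0.5607, 0.1139, 0.169]
orientation: [0.614, 0.789, 0.001, 0.001]
contact_force: [0.6, 0.0, -0.2]
opening: 0.0355
```

>>> drive_tool(
  motion=[
    {"dx": 0, "dy": 0, "dz": 0, "twist": 0, "hand": 0.5},
    {"dx": 0, "dy": 0, "dz": 0, "twist": 0, "hand": 0.5},
    {"dx": 0, "dy": 0, "dz": 0, "twist": 0, "hand": 0.5},
    {"dx": 0, "dy": 0, "dz": 0, "twist": 0, "hand": 0.5},
    {"dx": 0, "dy": 0, "dz": 0, "twist": 0, "hand": 0.5},
    {"dx": 0, "dy": 0, "dz": 0, "twist": 0, "hand": 0.5},
    {"dx": 0, "dy": 0, "dz": 0, "twist": 0, "hand": 0.5},
    {"dx": 0, "dy": 0, "dz": 0, "twist": 0, "hand": 0.5},
    {"dx": 0, "dy": 0, "dz": 0, "twist": 0, "hand": 0.5},
    {"dx": 0, "dy": 0, "dz": 0, "twist": 0, "hand": 0.5},
  ],
)

```text
t: 5.92
tcp_pos: [0.5602, 0.1138, 0.1685]
orientation: [0.614, 0.789, 0.0, 0.0]
contact_force: [-1.8, -0.1, 2.7]
opening: 0.0113
```

Bar gripped, opening 11.3 mm. Now a gentle tug.

>>> drive_tool(
  motion=[
    {"dx": 0, "dy": 0.02, "dz": -0.1, "twist": 0, "hand": 0.5},
    {"dx": 0, "dy": 0.03, "dz": -0.1, "twist": 0, "hand": 0.5},
    {"dx": 0, "dy": 0.03, "dz": -0.1, "twist": 0, "hand": 0.5},
    {"dx": 0, "dy": 0.03, "dz": -0.1, "twist": 0, "hand": 0.5},
    {"dx": 0, "dy": 0.03, "dz": -0.1, "twist": 0, "hand": 0.5},
    {"dx": 0, "dy": 0.03, "dz": -0.1, "twist": 0, "hand": 0.5},
    {"dx": 0, "dy": 0.03, "dz": -0.1, "twist": 0, "hand": 0.5},
    {"dx": 0, "dy": 0, "dz": 0, "twist": 0, "hand": 0.5},
    {"dx": 0, "dy": 0, "dz": 0, "twist": 0, "hand": 0.5},
    {"dx": 0, "dy": 0, "dz": 0, "twist": 0, "hand": 0.5},
  ],
)

```text
t: 6.75
tcp_pos: [0.5623, 0.1144, 0.1752]
orientation: [0.614, 0.789, 0.0, 0.0]
contact_force: [4.5, 0.1, -6.3]
opening: 0.0111
```

>>> drive_tool(
  motion=[
    {"dx": 0, "dy": 0.03, "dz": -0.1, "twist": 0, "hand": 0.5},
    {"dx": 0, "dy": 0.03, "dz": -0.1, "twist": 0, "hand": 0.5},
    {"dx": 0, "dy": 0.03, "dz": -0.1, "twist": 0, "hand": 0.5},
    {"dx": 0, "dy": 0.03, "dz": -0.1, "twist": 0, "hand": 0.5},
    {"dx": 0, "dy": 0, "dz": 0, "twist": 0, "hand": 0.5},
    {"dx": 0, "dy": 0, "dz": 0, "twist": 0, "hand": 0.5},
    {"dx": 0, "dy": 0, "dz": 0, "twist": 0, "hand": 0.5},
    {"dx": 0, "dy": 0, "dz": 0, "twist": 0, "hand": 0.5},
    {"dx": 0, "dy": 0, "dz": 0, "twist": 0, "hand": 0.5},
    {"dx": 0, "dy": 0, "dz": 0, "twist": 0, "hand": 0.5},
  ],
)

```text
t: 7.58
tcp_pos: [0.5638, 0.1148, 0.1792]
orientation: [0.614, 0.789, 0.001, 0.001]
contact_force: [6.1, 0.2, -7.7]
opening: 0.0111
```

Run:
```python
from rig import env
from h import *
q=np.load("q.npy");print(totool(env,(.5600,.1136,.168),q[2]))
p=env.camera("side");cv2.imwrite("pics/s3.png",cv2.resize(p["frame"][180:330,280:480],None,fx=4,fy=4))
```

```text
{'t': 7.58, 'tcp': array([0.5638, 0.1148, 0.1792]), 'move_cm': array([-0.02, -0.4 ,  1.12]), 'twist': np.float64(-0.14), 'F': array([ 6.1,  0.2, -7.7]), 'open': 11.1, 'Mz': array([ 0.002,  0.   , -1.   ])}
```

View pics/s3.png

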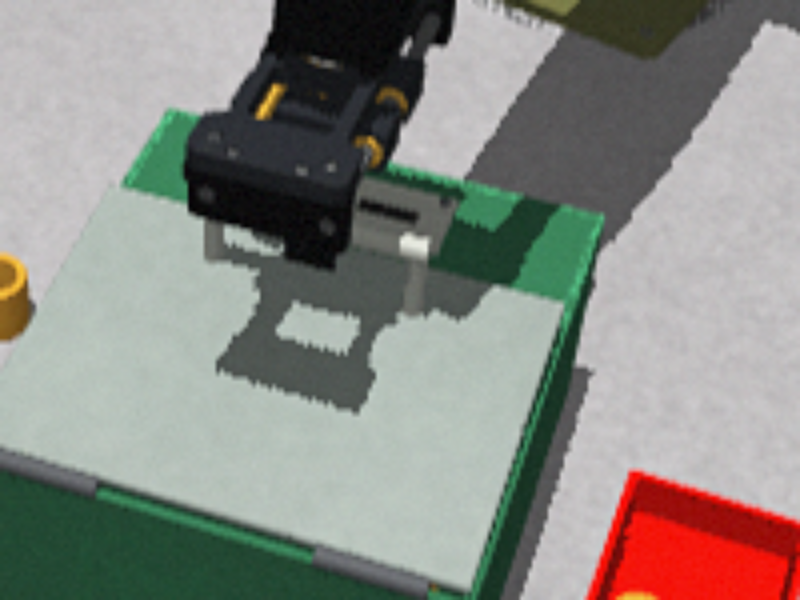

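The cover has risen 10.7 mm with under 8 N, well past the 6 mm play, so it looks free. I'll compute the arc and continue carefully while watching the force.

Run:
```python
import numpy as np
th=np.r_[.075,np.arange(.1,1.11,.05)]
u=-.143*np.cos(th)+.046*np.sin(th);z=.143*np.sin(th)+.046*np.cos(th)
for t,a,b in zip(th[1:],np.diff(u)*100,np.diff(z)*100):print(round(t,3),round(a,2),round(-b,2), )
print(u[0]+.143,z[0]-.046, u[-2]+.143,z[-2]-.046)
```

```text
0.1 0.15 -0.35
0.15 0.32 -0.68
0.2 0.35 -0.66
0.25 0.38 -0.65
0.3 0.42 -0.63
0.35 0.45 -0.6
0.4 0.48 -0.58
0.45 0.5 -0.56
0.5 0.53 -0.53
0.55 0.56 -0.5
0.6 0.58 -0.47
0.65 0.6 -0.45
0.7 0.63 -0.41
0.75 0.65 -0.38
0.8 0.66 -0.35
0.85 0.68 -0.32
0.9 0.7 -0.28
0.95 0.71 -0.25
1.0 0.72 -0.21
1.05 0.73 -0.17
1.1 0.74 -0.14
0.0038487655445004765 0.010585633773163697 0.11174880852880786 0.10092978946296387
```

>>> drive_tool(
  motion=[
    {"dx": 0, "dy": 0.07, "dz": -0.18, "twist": 0, "hand": 0.5},
    {"dx": 0, "dy": 0.07, "dz": -0.18, "twist": 0, "hand": 0.5},
    {"dx": 0, "dy": 0.07, "dz": -0.18, "twist": 0, "hand": 0.5},
    {"dx": 0, "dy": 0.07, "dz": -0.18, "twist": 0, "hand": 0.5},
    {"dx": 0, "dy": 0, "dz": 0, "twist": 0, "hand": 0.5},
    {"dx": 0, "dy": 0, "dz": 0, "twist": 0, "hand": 0.5},
    {"dx": 0, "dy": 0, "dz": 0, "twist": 0, "hand": 0.5},
    {"dx": 0, "dy": 0, "dz": 0, "twist": 0, "hand": 0.5},
    {"dx": 0, "dy": 0, "dz": 0, "twist": 0, "hand": 0.5},
    {"dx": 0, "dy": 0, "dz": 0, "twist": 0, "hand": 0.5},
  ],
)

```text
t: 8.47
tcp_pos: [0.5667, 0.1155, 0.1865]
orientation: [0.614, 0.789, 0.001, 0.001]
contact_force: [7.4, 1.3, -7.3]
opening: 0.0109
```

Free: 18 mm up with a flat force of about 7 N. I'll leave the catch alone and follow the arc.

>>> drive_tool(
  motion=[
    {"dx": 0, "dy": 0.17, "dz": -0.34, "twist": 0, "hand": 0.5},
    {"dx": 0, "dy": 0.35, "dz": -0.66, "twist": 0, "hand": 0.5},
    {"dx": 0, "dy": 0.38, "dz": -0.65, "twist": 0, "hand": 0.5},
    {"dx": 0, "dy": 0.42, "dz": -0.63, "twist": 0, "hand": 0.5},
    {"dx": 0, "dy": 0.45, "dz": -0.6, "twist": 0, "hand": 0.5},
    {"dx": 0, "dy": 0.48, "dz": -0.58, "twist": 0, "hand": 0.5},
    {"dx": 0, "dy": 0, "dz": 0, "twist": 0, "hand": 0.5},
    {"dx": 0, "dy": 0, "dz": 0, "twist": 0, "hand": 0.5},
    {"dx": 0, "dy": 0, "dz": 0, "twist": 0, "hand": 0.5},
    {"dx": 0, "dy": 0, "dz": 0, "twist": 0, "hand": 0.5},
  ],
)

```text
t: 9.3
tcp_pos: [0.587, 0.1208, 0.221]
orientation: [0.614, 0.789, -0.001, -0.001]
contact_force: [-3.4, -0.9, -2.0]
opening: 0.0113
```

```bash
cat > chk.py <<'E'
from rig import env
from h import *
import sys
q=np.load("q.npy");s=env.observe()
g=s["tcp_pos"]+[0,0,.008]
hx=np.array([.69856,.14913])
d=g[:2]-hx;u=d@[np.cos(q[2]),np.sin(q[2])];z=g[2]-.13
r=np.hypot(u,z);th=np.arctan2(z,-u)-np.arctan2(.046,.143)
print("theta",th,"r",r,"should be",np.hypot(.143,.046),"F",s["contact_force"].round(1),s["opening"],s["t"])
for c in ("side","scene"):
    p=env.camera(c);cv2.imwrite(f"pics/{sys.argv[1]}_{c}.png",p["frame"])
E
python3 chk.py l1
```

```text
theta 0.3991406099738484 r 0.15176320044245764 should be 0.1502165104108067 F [-3.4 -0.9 -2. ] 0.011261484472872478 9.3
```

View pics/l1_side.png

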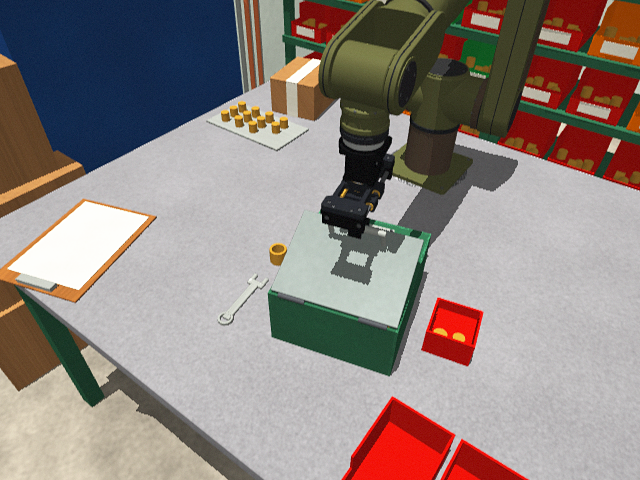

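The cover is open about 0.4 rad (front edge near (350,220)) and follows the gripper, on the expected radius to within 1.5 mm. The coupling, wrench and bin have not moved. Continuing along the arc.

>>> drive_tool(
  motion=[
    {"dx": 0, "dy": 0.5, "dz": -0.56, "twist": 0, "hand": 0.5},
    {"dx": 0, "dy": 0.53, "dz": -0.53, "twist": 0, "hand": 0.5},
    {"dx": 0, "dy": 0.56, "dz": -0.5, "twist": 0, "hand": 0.5},
    {"dx": 0, "dy": 0.58, "dz": -0.47, "twist": 0, "hand": 0.5},
    {"dx": 0, "dy": 0.6, "dz": -0.45, "twist": 0, "hand": 0.5},
    {"dx": 0, "dy": 0.63, "dz": -0.41, "twist": 0, "hand": 0.5},
    {"dx": 0, "dy": 0.65, "dz": -0.38, "twist": 0, "hand": 0.5},
    {"dx": 0, "dy": 0, "dz": 0, "twist": 0, "hand": 0.5},
    {"dx": 0, "dy": 0, "dz": 0, "twist": 0, "hand": 0.5},
    {"dx": 0, "dy": 0, "dz": 0, "twist": 0, "hand": 0.5},
  ],
)

```text
t: 10.23
tcp_pos: [0.6272, 0.1312, 0.2573]
orientation: [0.614, 0.789, 0.001, 0.001]
contact_force: [-6.0, -0.3, 6.9]
opening: 0.0109
```

```bash
python3 chk.py l2
```

```text
theta 0.7616644137772368 r 0.15399880350902492 should be 0.1502165104108067 F [-6.  -0.3  6.9] 0.01093608958667863 10.2333
```

View pics/l2_side.png

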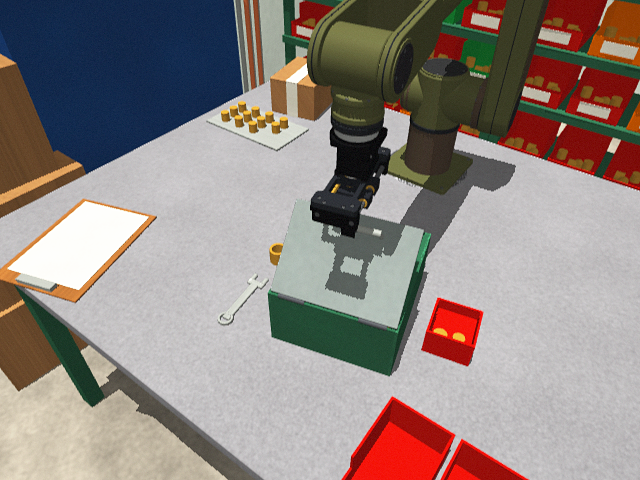

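The cover is at about 0.76 rad. The force points outward at about 9 N, so the true arc is about 2 mm further out than my model. I'll bias the last stretch slightly outward.

>>> drive_tool(
  motion=[
    {"dx": 0, "dy": 0.65, "dz": -0.4, "twist": 0, "hand": 0.5},
    {"dx": 0, "dy": 0.67, "dz": -0.37, "twist": 0, "hand": 0.5},
    {"dx": 0, "dy": 0.69, "dz": -0.33, "twist": 0, "hand": 0.5},
    {"dx": 0, "dy": 0.7, "dz": -0.27, "twist": 0, "hand": 0.5},
    {"dx": 0, "dy": 0.7, "dz": -0.23, "twist": 0, "hand": 0.5},
    {"dx": 0, "dy": 0.7, "dz": -0.18, "twist": 0, "hand": 0.5},
    {"dx": 0, "dy": 0, "dz": 0, "twist": 0, "hand": 0.5},
    {"dx": 0, "dy": 0, "dz": 0, "twist": 0, "hand": 0.5},
    {"dx": 0, "dy": 0, "dz": 0, "twist": 0, "hand": 0.5},
    {"dx": 0, "dy": 0, "dz": 0, "twist": 0, "hand": 0.5},
  ],
)

```text
t: 11.17
tcp_pos: [0.6676, 0.1415, 0.2745]
orientation: [0.614, 0.789, 0.002, 0.001]
contact_force: [-3.8, 1.4, 5.6]
opening: 0.0113
```

```bash
python3 chk.py l3
```

```text
theta 1.0534495906042665 r 0.15581557456853065 should be 0.1502165104108067 F [-3.8  1.4  5.6] 0.01130505733711969 11.1667
```

View pics/l3_side.png

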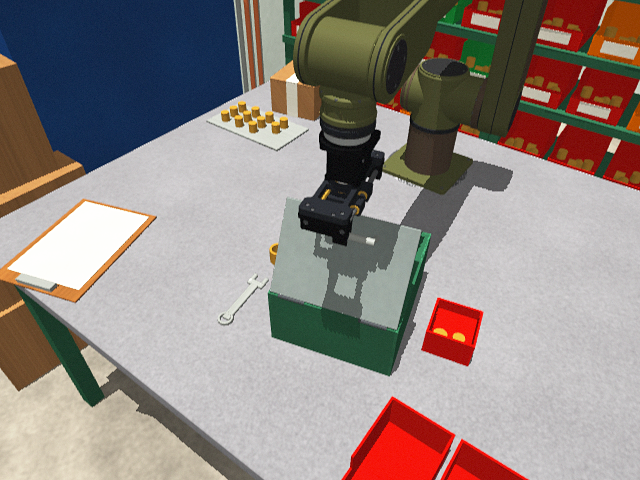

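View pics/l3_scene.png

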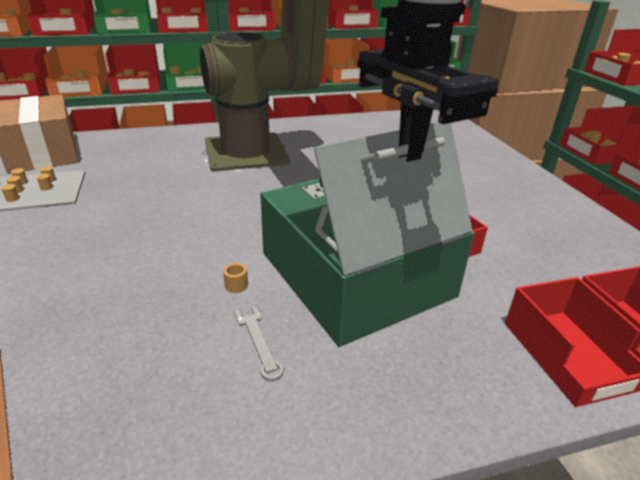

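The scene view shows the cover standing steeply, with its front corners at (317,148) and about (452,125). The fingers are on the bar near (413,148), and the coupling (235,278) and wrench (260,345) are unmoved. I'll check the angle from the corner pixels.

Run:
```python
from rig import env
from h import *
q=np.load("q.npy")
a=env.camera("scene");b=env.camera("side")
X,e=tri([a,b],[(317,148),(289,198)]);print(X,e)
d=X[:2]-[.69856,.14913];u=d@[np.cos(q[2]),np.sin(q[2])];z=X[2]-.13
print("theta",np.arctan2(z,-u)-np.arctan2(.004,.172),np.hypot(u,z))
s=env.observe();print(s["dq"].round(3),s["opening"],s["contact_force"],s["t"])
for t in["coupling","pickbin","wrench"]:
    print(t,[env.recognise(t,p)[:1] for p in(a,b)])
for th in (.85,1.05,1.3):
    u=-.173*np.cos(th)+.005*np.sin(th);z=.173*np.sin(th)+.005*np.cos(th);c,s_=np.cos(q[2]),np.sin(q[2])
    for y in(-.117,.117):
        P=[.69856+c*u-s_*y,.14913+s_*u+c*y,.13+z];print(th,y,proj(a,P).round(),proj(b,P).round())
```

```text
[0.64519303 0.01844331 0.27888608] [array([0.1, 0.2]), array([-0. , -0.2])]
theta 1.033053522311698 0.1710266432239912
[-0.001 -0.001  0.001 -0.002  0.     0.001] 0.011172885709664251 [-3.44461427  0.59800364  6.15626098] 11.3667
coupling [[{'point': [237.0, 279.0], 'conf': 0.68}], [{'point': [271.2, 255.9], 'conf': 0.54}]]
pickbin [[{'point': [477.3, 237.0], 'conf': 0.64}], [{'point': [452.4, 330.6], 'conf': 0.64}]]
wrench [[{'point': [263.6, 346.2], 'conf': 0.81}], [{'point': [242.7, 298.4], 'conf': 0.76}]]
0.85 -0.117 [305. 153.] [294. 196.]
0.85 0.117 [437. 126.] [424. 229.]
1.05 -0.117 [316. 147.] [286. 196.]
1.05 0.117 [452. 120.] [421. 230.]
1.3 -0.117 [332. 147.] [276. 202.]
1.3 0.117 [474. 118.] [417. 239.]
```

>>> drive_tool(
  motion=[
    {"dx": 0, "dy": 0, "dz": 0, "twist": 0, "hand": 0.5},
    {"dx": 0, "dy": 0, "dz": 0, "twist": 0, "hand": 0.5},
    {"dx": 0, "dy": 0, "dz": 0, "twist": 0, "hand": 0.5},
    {"dx": 0, "dy": 0, "dz": 0, "twist": 0, "hand": 0.5},
    {"dx": 0, "dy": 0, "dz": 0, "twist": 0, "hand": 0.5},
    {"dx": 0, "dy": 0, "dz": 0, "twist": 0, "hand": 0.5},
    {"dx": 0, "dy": 0, "dz": 0, "twist": 0, "hand": 0.5},
    {"dx": 0, "dy": 0, "dz": 0, "twist": 0, "hand": 0.5},
    {"dx": 0, "dy": 0, "dz": 0, "twist": 0, "hand": 0.5},
    {"dx": 0, "dy": 0, "dz": 0, "twist": 0, "hand": 0.5},
  ],
)

```text
t: 12.5
tcp_pos: [0.6675, 0.1415, 0.2745]
orientation: [0.614, 0.789, 0.002, 0.001]
contact_force: [-3.9, 1.3, 5.5]
opening: 0.0112
```

The corner pixels give 1.03 rad and the gripper position gives 1.05 rad. The pose is steady and the grip firm, so I'm handing in.

```bash
python3 -c "
from rig import env
print(env.finish_job())"
```

```text
the job is handed in; nothing more can be done
None
```

The cover is open at about 60 degrees and the gripper is still holding it by its bar handle; I handed the job in with the clock at about 12.5 s. `finish_job` gave no verdict.

- **What I did:** I gripped the bar and tugged it up gently. The cover passed the 6 mm play with only 7–8 N, so the catch was not holding it. I left the catch alone, having never touched it, and raised the cover along its arc.
- **Cover angle:** the gripper position gives 1.05 rad and the cover's front corner, measured in two camera views, gives 1.03 rad.
- **Hold:** arm joint speeds read close to zero and the pose did not change over the last 0.8 s of holding. The fingers were on the 12 mm bar at 11.2 mm opening with a 30 N grip.
- **Bin, coupling and wrench:** the last pictures show all three where they were. The detector's points for them shifted by up to about 9 pixels between pictures. The arm and raised cover hide part of the bin and coupling in some views, and it is probably only detector scatter on the wrench.
- **Disagreement:** the gripper ended 5–6 mm further from the hinge than my model predicted. That means either the bar slid slightly in the fingers or my hinge estimate is off by a few millimetres; the remaining force was only about 7 N.

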